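# Screw the cheese press down with fingertip strokes

## Task

The wing screw of the small cheese press on the table is loose: push its wings round clockwise (seen from above) with stroke after stroke of the fingertips, until the screw is fully home and comes to a firm stop with the steel plate down on the mould's wooden lid. Do not lift or shift the press, leave the mug, the jar and the pepper mill where they stand, and finish clear of everything.

Things in the scene. Friction and masses are not known exactly. Their poses are not given: they have to be found in the camera images.
- wing_screw (a joint): Angle of the wing screw in rad: 0 fully raised, growing as it turns clockwise seen from above (tightening), 12.57 (two turns) at the firm stop with the plate on the lid. It starts 0.7 to 1.35 turns short of the stop. Each turn lowers it by 8 mm. Steady friction of about 0.09 N m (3 N pushed 30 mm from the axis); it stays where it is left and does not coast.
- screw_axis (a point): Centre of the brass wing screw, on its vertical axis, half-way up its wings: 168 mm above the table when raised, 152 mm at the firm stop. x points along the red-tipped wing and turns with it, z is up. Round hub (22 mm diameter, 32 mm high) and two flat upright wings opposite one another, each 6 mm thick, 26 mm high, reaching 42 mm from the axis.
- red_wing_tip (a point): Middle of the outer end of the red-tipped wing, 42 mm from the axis, half-way up the wing; the other wing, all brass, is its mirror image across the axis.
- press: Cheese press, about 3.5 kg, loose on rubber feet; a sideways push of about 20 N may shift it. Origin on the table under the screw's axis, z up; wooden base 150 mm (x) by 210 mm (y). On it a white round mould with a wooden lid, its top 71 mm above the table; a round steel plate (84 mm diameter) hangs over it from the screw.
- crossbar (a point): Middle of the top of the dark steel crossbar that carries the screw, on the screw's axis, 130 mm above the table; axes as the press. The bar is 30 mm wide in x and 205 mm long in y; at y = 88 mm either side stands a round nut (20 mm diameter, 8 mm high).
- mug_center (a point): Centre of a blue mug (80 mm diameter, 90 mm high), half-way up. Bystander.
- jar_center (a point): Centre of an amber jar with a yellow cap (70 mm diameter, 100 mm high), half-way up. Bystander.
- mill_center (a point): Centre of a dark wooden pepper mill (52 mm diameter, 140 mm high), half-way up. Bystander.

How it is judged:
By the outcome, as a careful person would: the job done as asked, in the order asked, and still so for the second after the job is handed in, with the robot touching nothing.
It also fails if it takes over 72 s, if anything falls off the work surface, if the arm or the gripper's body presses on something with over 40 N, if the wrist force passes 120 N, or if a joint passes its speed limit or range.

## Robot

A 6-joint arm with a two-finger parallel gripper is mounted at the origin on the work surface. World frame = base frame: x ahead of the robot, y to its left, z up, the work surface at z = 0. Lengths are in m, angles in rad, forces in N, time in s.
With the tool pointing down it reaches from about 0.375 to 0.975 m from the base axis. Payload 3.8 kg.
Tool frame: the origin (TCP) lies midway between the tips of the shut fingers; the grasp point (between the pads) lies 19 mm behind it; z points along the fingers, y is the direction in which the jaws open and shut (so a half turn about z gives the same grasp; the last joint's range is limited). The gripper opens to 85 mm and grips with 20 to 120 N. Pads are 22 mm wide; open, the fingers measure 114 mm over their backs; the gripper's body (76 mm by 85 mm) begins 54 mm behind the grasp point. The pads swing forward as they close: fully open they stand 13 mm farther back than shut.
Start: joints at [1.115, 0.264, 1.604, -0, 1.274, -0.037], TCP at [0.274, 0.617, 0.231] pointing down, gripper open.
Joint ranges: [-2.63, 2.63], [-0.94, 2.18], [0.31, 2.57], [-1.31, 4.45], [0, 2.66], [-2.55, 2.55]. Speed limits (rad/s): [2.57, 2.57, 3.14, 3.14, 3.14, 3.14].

## Interface

Orientations are given as a rotation vector (axis times angle).
In Python, from workcell import bot gives the robot as it stands.
- The arm moves only by the tool drive_tool, never from a script. Its argument "deltas" is a list of rows, each an object with "hand": the opening, from 0 (shut) to 1 (fully open); "offset": the shift along the world's x, y, z in cm, a list of three; "angular": the turn, a rotation vector about the world's x, y, z in degrees, a list of three. A call has 1 to 8 rows; each row is the pose to reach, as a shift and turn from the pose commanded when the call began; what a row does not reach only later rows make up. A row lasts 1/8 s, in which the tool goes at most 62.5 mm and 10.7 degrees, less where a joint would pass 70% of its speed; a pose out of reach is approached as far as the arm can. A call with a gripper value outside its range is refused whole. The fingers move at their own pace and stop on an object; "force" is the grip in N (left out, the last holds). Time passes only in rows, so rows that repeat a pose let the fingers close. It gives the time, the measured TCP pose, the force and the opening at its end, in the units of the state.
- bot.read_state(): the state, without advancing time (a new reading comes with each control period).
- bot.read_camera(name): name is "scene" or "side" or "wrist"; returns a dict with "frame" (384x512x3 uint8, blue, green, red), "mtx" (3x3 intrinsics, pixels), "k1" (the pictures are not rectified: a ray, as slopes to the right and down, at radius r is drawn at 1 + k1 r^2 times it, then the intrinsics apply), "R" (3x3) and "t" (3): a world point X has camera coordinates R X + t. Camera axes: x right, y down, z forward; pixel columns grow to the right and rows downward; lengths in m; the calibration is good to about 2 mm. A picture is of the moment at which its call begins. There is no depth.
- bot.finish_job(): hands the job in, once; it reports no verdict.
The state is a dict: "time": time; "q": joint angles; "joint_vel": joint speeds; "joint_torque": joint torques, N m; "tool_pos": TCP position; "tcp_rot": TCP orientation; "wrist_force": force on the tool from outside, world axes, zero at the start; "torque": the same for the moment, N m; "width": opening from 0.0 (shut) to 1.0 (fully open).
Only numpy, scipy, OpenCV 4.12 (cv2) and the standard library are available. Lean on these libraries where they do the work, as an engineer would, in place of code of your own. Each camera call takes 0.05 s, during which the arm holds its last target. There are 200 camera calls.

## Working session

There is one attempt and no reset: what is moved stays moved. The work goes in short steps, Python scripts to look and compute and a tool call to move; the robot and the scene stay as the last step left them, time stands still between calls to the robot, and variables do not carry over. Pictures are saved under pics/ and viewed, about 8 in all and at most 12, crops included, and the job is handed in when it is done.

Besides the shell and the picture viewer there is one more tool, called after "Call:" in YAML: its name, and indented under it one key for each argument. drive_tool: Moves the arm, as the interface text tells. Its arguments: {"type":"object","properties":{"deltas":{"type":"array"},"force":{"type":"number"}},"required":["deltas"]}

```bash
mkdir -p pics; cat > h.py <<'E'
import numpy as np,cv2
from workcell import bot
def ray(c,u,v):
    K=c["mtx"];d=cv2.undistortPoints(np.array([[[u,v]]],float),np.array(K,float),np.array([c["k1"],0,0,0],float))[0,0]
    R=np.array(c["R"]);o=-R.T@np.array(c["t"]);return o,R.T@np.array([d[0],d[1],1])
def onz(c,u,v,z):
    o,d=ray(c,u,v);return o+d*(z-o[2])/d[2]
def proj(c,X):
    p,_=cv2.projectPoints(np.array(X,float).reshape(-1,1,3),cv2.Rodrigues(np.array(c["R"],float))[0],np.array(c["t"],float),np.array(c["mtx"],float),np.array([c["k1"],0,0,0.]))
    return p[:,0]
E
python3 - <<'E'
from h import *
for n in("scene","side","wrist"):
    c=bot.read_camera(n);cv2.imwrite(f"pics/{n}0.png",c["frame"]);print(n,c["k1"],-np.array(c["R"]).T@c["t"])
a=cv2.imread("pics/scene0.png");b=cv2.imread("pics/side0.png")
print(bot.read_state())
E
```

```text
scene -0.1213822463625234 [ 1.03696368 -0.59030522  1.03746487]
side -0.047216990672837945 [ 0.33174719 -0.59132443  0.92227126]
wrist -0.05621854370147723 [0.2018295  0.64862372 0.37374817]
{'time': 0.15, 'q': array([ 1.11508359e+00,  2.64607694e-01,  1.60506272e+00,  1.63921324e-05,
        1.27369915e+00, -3.69042018e-02]), 'joint_vel': array([ 0.00061191, -0.00075275, -0.00419918,  0.00052129, -0.00058539,
        0.00145576]), 'joint_torque': array([-2.26751340e-04, -5.15906239e+01, -3.67959201e+01, -9.84289591e-05,
        8.03366565e-03, -3.19025276e-05]), 'tool_pos': array([0.27425345, 0.61615355, 0.23022813]), 'tcp_rot': array([-6.52979475e-01, -3.07252297e+00,  2.70053752e-03]), 'wrist_force': array([-0.21545585, -0.35812305, -0.04735618]), 'torque': array([-0.00181055, -0.00456839, -0.04235129]), 'width': 1.0013884958544088}
```

View pics/scene0.png

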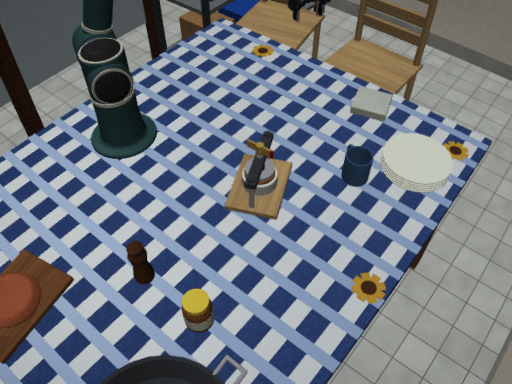

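View pics/side0.png

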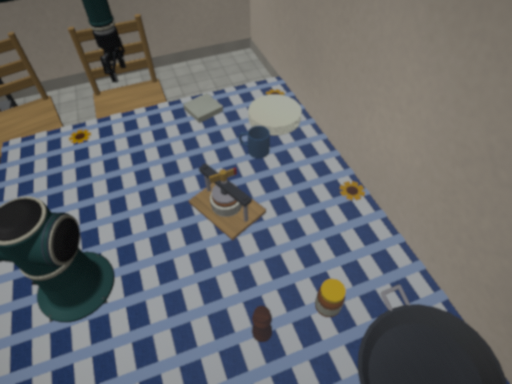

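The press is at about (262,172) in the scene view and (228,195) in the side view. The brass wing is at its top, and the mug, jar and mill stand well away from it. Next I measure and zoom in.

```bash
python3 - <<'E'
from h import *
for n,(u,v),z in[("s press",(262,172),.1),("mug",(357,166),.045),("jar",(197,310),.05),("mill",(141,265),.07)]:
    pass
ims=[];cs={}
for n,(x,y) in(("scene",(225,125)),("side",(185,155))):
    c=bot.read_camera(n);cs[n]=c;f=c["frame"]
    ims.append(cv2.resize(f[y:y+95,x:x+80],None,fx=5,fy=5,interpolation=cv2.INTER_CUBIC))
    hsv=cv2.cvtColor(f,cv2.COLOR_BGR2HSV).astype(int)
    sub=np.zeros(f.shape[:2],bool);sub[y:y+95,x:x+80]=1
    h,s,vv=hsv[...,0],hsv[...,1],hsv[...,2]
    red=sub&((h<6)|(h>172))&(s>130)&(vv>60)
    br=sub&(h>=13)&(h<28)&(s>130)&(vv>60)
    for k,m in(("red",red),("brass",br)):
        nn,l,st,ce=cv2.connectedComponentsWithStats(m.astype(np.uint8))
        for i in range(1,nn):
            if st[i,4]>3: print(n,k,st[i],ce[i],onz(c,*ce[i],.16))
cv2.imwrite("pics/z1.png",np.hstack(ims))
c=cs["scene"]
for k,p,z in(("mug",(357,166),.045),("jar",(197,310),.05),("mill",(141,265),.07),("press",(262,190),.02)):print(k,onz(c,*p,z))
c=cs["side"]
for k,p,z in(("mug",(259,141),.045),("jar",(331,297),.05),("mill",(262,324),.07),("press",(228,211),.02)):print(k,onz(c,*p,z))
E
```

```text
scene red [270 151   3   7  19] [271.         153.84210526] [0.52239343 0.10528416 0.16      ]
scene brass [247 140  23  16 186] [258.89247312 147.77419355] [0.48368248 0.10275176 0.16      ]
scene brass [271 173   4   5   7] [272.71428571 175.57142857] [0.5727846 0.0477355 0.16     ]
scene brass [268 179   4   2   4] [269.5  179.25] [0.57414011 0.03291809 0.16      ]
scene brass [258 181   7   3  12] [260.83333333 182.08333333] [0.56326285 0.01191925 0.16      ]
scene brass [266 180   2   3   4] [266.5  181.25] [0.57245659 0.02297619 0.16      ]
side brass [210 171  18   9  72] [219.43055556 175.06944444] [0.47318389 0.10374173 0.16      ]
mug [0.67889458 0.31644477 0.045     ]
jar [ 0.63407746 -0.30764822  0.05      ]
mill [ 0.45703627 -0.31449103  0.07      ]
press [0.50893374 0.08685138 0.02      ]
mug [0.67816728 0.31604015 0.045     ]
jar [ 0.63440137 -0.30879461  0.05      ]
mill [ 0.44061721 -0.31531509  0.07      ]
press [0.47864013 0.07401857 0.02      ]
```

View pics/z1.png

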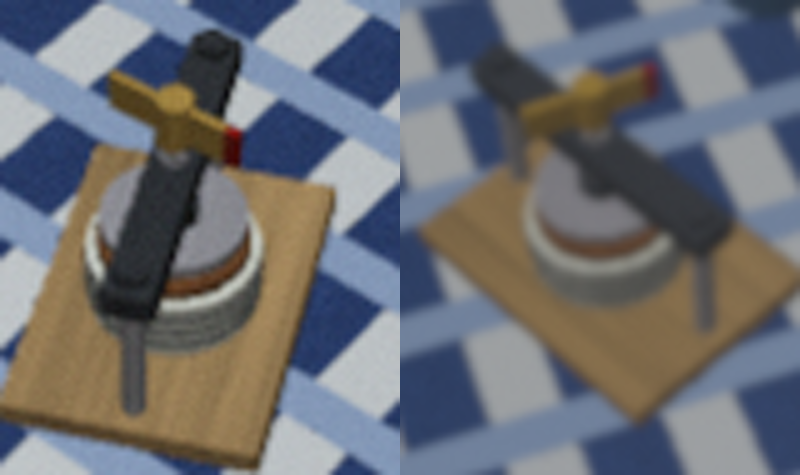

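```bash
cat >> h.py <<'E'
def tri(c1,p1,c2,p2):
    a,d=ray(c1,*p1);b,e=ray(c2,*p2);d/=np.linalg.norm(d);e/=np.linalg.norm(e)
    s=np.linalg.lstsq(np.array([d,-e]).T,b-a,rcond=None)[0];P,Q=a+d*s[0],b+e*s[1]
    return (P+Q)/2,np.linalg.norm(P-Q)
E
python3 - <<'E'
from h import *
c=bot.read_camera("scene");s=bot.read_camera("side")
f=lambda p,o:(o[0]+(p[0]-2)/5,o[1]+(p[1]-2)/5)
for n,p,q in(("red",(233,146),(251,80)),("brass",(110,87),(122,116)),("hubtop",(177,98),(192,78)),("barfar",(218,38),(90,55)),("barnear",(125,300),(318,235))):
    P,e=tri(c,f(p,(225,125)),s,f(q,(185,155)));print(n,P,e)
    if n[:3]=="bar": print(onz(c,*f(p,(225,125)),.13),onz(s,*f(q,(185,155)),.13))
print("hub@.176",onz(c,*f((177,98),(225,125)),.176),onz(s,*f((192,78),(185,155)),.176))
E
```

```text
red [0.5212066  0.10745928 0.15702158] 0.0010110430535044583
brass [0.44219107 0.10287742 0.15866935] 0.0044793402238437275
hubtop [0.48587686 0.10489382 0.17366726] 0.0011617182682946718
barfar [0.4427983  0.19523639 0.12439516] 0.0019671384573011854
[0.44589839 0.1916949  0.13      ] [0.44203273 0.18834929 0.13      ]
barnear [0.5263942  0.01114991 0.12217319] 0.0028571984040166786
[0.53016784 0.00769419 0.13      ] [0.52442013 0.00349523 0.13      ]
hub@.176 [0.48767515 0.10227887 0.176     ] [0.48541138 0.10351048 0.176     ]
```

Call:
drive_tool:
  deltas:
    - {"hand":0.6,"offset":[2.5,-6,2],"angular":[0,0,0]}
    - {"hand":0.6,"offset":[5,-11.5,4],"angular":[0,0,0]}
    - {"hand":0.6,"offset":[7.3,-17,5],"angular":[0,0,0]}
    - {"hand":0.6,"offset":[9.6,-22.5,5],"angular":[0,0,0]}
    - {"hand":0.6,"offset":[11.9,-28,5],"angular":[0,0,0]}
    - {"hand":0.6,"offset":[14.2,-33.5,5],"angular":[0,0,0]}
    - {"hand":0.6,"offset":[16.5,-39,5],"angular":[0,0,0]}
    - {"hand":0.6,"offset":[18.8,-44.5,5],"angular":[0,0,0]}

```text
time: 1.35
tool_pos: [0.463, 0.1699, 0.2817]
tcp_rot: [0.653, 3.072, 0.001]
wrist_force: [0.7, 0.8, 0.3]
width: 0.602
```

Call:
drive_tool:
  deltas:
    - {"hand":0.6,"offset":[2.2,-5.5,0],"angular":[0,0,0]}
    - {"hand":0.6,"offset":[2.2,-6.6,0],"angular":[0,0,0]}
    - {"hand":0.6,"offset":[2.2,-6.6,0],"angular":[0,0,0]}
    - {"hand":0.6,"offset":[2.2,-6.6,0],"angular":[0,0,0]}

```text
time: 1.85
tool_pos: [0.4841, 0.1069, 0.2813]
tcp_rot: [-0.651, -3.073, -0.001]
wrist_force: [-0.3, 0.5, 0.6]
width: 0.601
```

```bash
python3 - <<'E'
from h import *
c=bot.read_camera("wrist");cv2.imwrite("pics/w1.png",c["frame"])
st=bot.read_state();print(st["time"],st["tool_pos"],st["tcp_rot"],st["q"],st["width"]);print(proj(c,[[.484,.1045,.16],[.521,.1075,.158]]),c["mtx"])
E
```

```text
1.9 [0.48407719 0.10704128 0.2812861 ] [-6.50126212e-01 -3.07337306e+00 -7.49372407e-04] [ 1.67010870e-01 -1.08623576e-01  1.91187509e+00  5.35166746e-04
  1.33836135e+00 -9.86984775e-01] 0.6023069068978455
[[251.45530729 183.70496852]
 [268.6806192  213.34815825]] [[279.48418607   0.         253.88157108]
 [  0.         279.48418607 190.13025828]
 [  0.           0.           1.        ]]
```

View pics/w1.png

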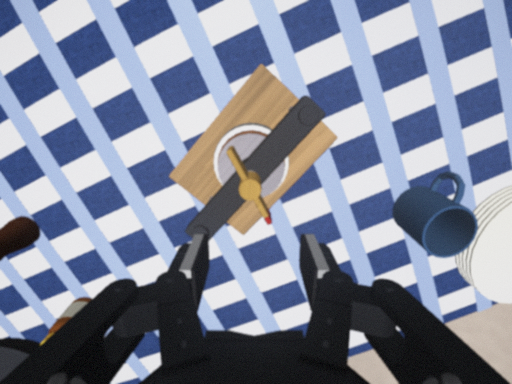

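The wrist view shows the hub at (250,189), the red tip at (269,221) and the brass end at (231,149).

```bash
python3 - <<'E'
from h import *
c=bot.read_camera("wrist")
f=c["frame"];hsv=cv2.cvtColor(f,cv2.COLOR_BGR2HSV).astype(int);h,s,v=hsv[...,0],hsv[...,1],hsv[...,2]
for k,m in(("red",((h<7)|(h>172))&(s>140)&(v>60)),("brass",(h>13)&(h<28)&(s>150)&(v>60))):
    m=m.astype(np.uint8);m[:140]=0;m[230:]=0;m[:,:220]=0;m[:,285:]=0
    n,l,st,ce=cv2.connectedComponentsWithStats(m)
    for i in range(1,n):
        if st[i,4]>8: print(k,st[i],ce[i])
for n,p,z in(("hub",(250,189),.176),("red",(269,221),.16),("br",(231,149),.16)):print(n,onz(c,*p,z))
s=bot.read_camera("scene");b=bot.read_camera("side")
print(tri(c,(250,189),s,(260,144.2)),tri(c,(250,189),b,(223,170.2)))
E
```

```text
red [265 216   6   7  24] [267.70833333 219.29166667]
hub [0.48380745 0.10338698 0.176     ]
red [0.52822928 0.10488384 0.16      ]
br [0.44453557 0.1008621  0.16      ]
(array([0.48532219, 0.10367274, 0.17330586]), np.float64(0.0019767177545098862)) (array([0.48465441, 0.10339465, 0.17585397]), np.float64(0.001549838831538066))
```

Call:
drive_tool:
  deltas:
    - {"hand":0.6,"offset":[0.1,-0.3,-3],"angular":[0,0,0]}
    - {"hand":0.6,"offset":[0.1,-0.3,-7],"angular":[0,0,0]}
    - {"hand":0.6,"offset":[0.1,-0.3,-9],"angular":[0,0,0]}
    - {"hand":0.6,"offset":[0.1,-0.3,-11],"angular":[0,0,0]}
    - {"hand":0.6,"offset":[0.1,-0.3,-13],"angular":[0,0,0]}
    - {"hand":0.6,"offset":[0.1,-0.3,-14.3],"angular":[0,0,0]}
    - {"hand":0.6,"offset":[0.1,-0.3,-14.3],"angular":[0,0,0]}

```text
time: 2.92
tool_pos: [0.4846, 0.1029, 0.1372]
tcp_rot: [-0.651, -3.071, 0.001]
wrist_force: [0.4, -0.2, 0.3]
width: 0.599
```

```bash
python3 - <<'E'
from h import *
c=bot.read_camera("scene");cv2.imwrite("pics/z2.png",cv2.resize(c["frame"][85:205,205:305],None,fx=5,fy=5,interpolation=cv2.INTER_CUBIC))
st=bot.read_state();print(st["time"],st["tool_pos"],st["q"],st["wrist_force"],st["torque"])
E
```

```text
2.975 [0.48532509 0.10297838 0.1382003 ] [ 1.58856010e-01  4.67552900e-03  2.07666066e+00  2.90211506e-05
  1.06084339e+00 -9.93790439e-01] [-0.1037719   0.48055872 -0.00955349] [-0.01671054 -0.01896827  0.03043806]
```

View pics/z2.png

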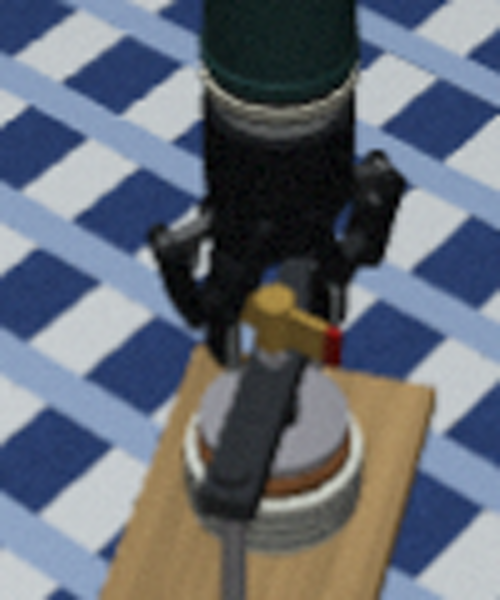

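The fingers straddle the hub without touching it, at wing height. First stroke, clockwise.

Call:
drive_tool:
  deltas:
    - {"hand":0.6,"offset":[0,0,0],"angular":[0,0,-7]}
    - {"hand":0.6,"offset":[0,0,0],"angular":[0,0,-14]}
    - {"hand":0.6,"offset":[0,0,0],"angular":[0,0,-21]}
    - {"hand":0.6,"offset":[0,0,0],"angular":[0,0,-28]}
    - {"hand":0.6,"offset":[0,0,0],"angular":[0,0,-35]}
    - {"hand":0.6,"offset":[0,0,0],"angular":[0,0,-42]}
    - {"hand":0.6,"offset":[0,0,0],"angular":[0,0,-49]}
    - {"hand":0.6,"offset":[0,0,0],"angular":[0,0,-56]}

```text
time: 3.98
tool_pos: [0.4863, 0.102, 0.1393]
tcp_rot: [2.022, 2.402, 0.0]
wrist_force: [1.0, -2.5, -2.3]
width: 0.602
```

```bash
cat >> h.py <<'E'
def rep():
    s=bot.read_state();q=np.degrees(s["q"]);print(round(s["time"],2),s["tool_pos"].round(4),"yaw",(q[0]-q[5]).round(1),"q6",q[5].round(1),s["wrist_force"].round(1),s["torque"].round(3))
E
python3 -c "
from h import *
rep()"
```

```text
3.98 [0.4863 0.102  0.1393] yaw 9.8 q6 -0.7 [ 1.  -2.5 -2.3] [-0.569 -0.153  0.104]
```

Call:
drive_tool:
  deltas:
    - {"hand":0.6,"offset":[0,0,0],"angular":[0,0,-9]}
    - {"hand":0.6,"offset":[0,0,0],"angular":[0,0,-18]}
    - {"hand":0.6,"offset":[0,0,0],"angular":[0,0,-27]}
    - {"hand":0.6,"offset":[0,0,0],"angular":[0,0,-36]}
    - {"hand":0.6,"offset":[0,0,0],"angular":[0,0,-45]}
    - {"hand":0.6,"offset":[0,0,0],"angular":[0,0,-54]}
    - {"hand":0.6,"offset":[0,0,0],"angular":[0,0,-63]}
    - {"hand":0.6,"offset":[0,0,0],"angular":[0,0,-70]}

```text
time: 4.97
tool_pos: [0.4844, 0.102, 0.1384]
tcp_rot: [3.035, 0.807, -0.004]
wrist_force: [-3.1, -3.4, -1.0]
width: 0.599
```

```bash
python3 -c "
from h import *
rep()
c=bot.read_camera('scene');cv2.imwrite('pics/z3.png',cv2.resize(c['frame'][85:205,205:305],None,fx=5,fy=5,interpolation=cv2.INTER_CUBIC))"
```

```text
4.97 [0.4844 0.102  0.1384] yaw -60.2 q6 69.3 [-3.1 -3.4 -1. ] [-0.319  0.484  0.086]
```

View pics/z3.png

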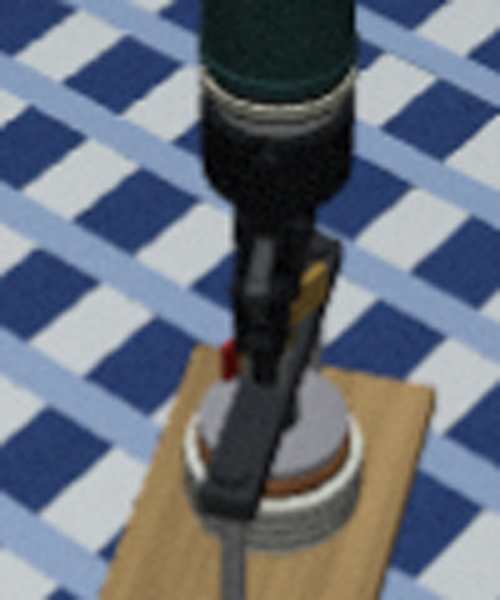

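The screw is turning: the red wing has swung to point at about -90°, and the press has not moved. I continue the stroke.

Call:
drive_tool:
  deltas:
    - {"hand":0.6,"offset":[0,0.1,0],"angular":[0,0,-9]}
    - {"hand":0.6,"offset":[0,0.1,0],"angular":[0,0,-18]}
    - {"hand":0.6,"offset":[0,0.1,0],"angular":[0,0,-27]}
    - {"hand":0.6,"offset":[0,0.1,0],"angular":[0,0,-36]}
    - {"hand":0.6,"offset":[0,0.1,0],"angular":[0,0,-45]}
    - {"hand":0.6,"offset":[0,0.1,0],"angular":[0,0,-54]}
    - {"hand":0.6,"offset":[0,0.1,0],"angular":[0,0,-63]}
    - {"hand":0.6,"offset":[0,0.1,0],"angular":[0,0,-70]}

```text
time: 6.02
tool_pos: [0.4856, 0.1036, 0.1387]
tcp_rot: [2.951, -1.077, 0.001]
wrist_force: [0.4, -0.9, -2.4]
width: 0.599
```

```bash
python3 -c "
from h import *
rep()"
```

```text
6.03 [0.4856 0.1036 0.1387] yaw -130.1 q6 139.3 [ 0.4 -0.9 -2.4] [-0.203  0.04   0.121]
```

Call:
drive_tool:
  deltas:
    - {"hand":0.6,"offset":[0,0,0],"angular":[0,0,6]}
    - {"hand":0.6,"offset":[0,0,2],"angular":[0,0,8]}
    - {"hand":0.6,"offset":[0,0,5],"angular":[0,0,8]}
    - {"hand":0.6,"offset":[0,0,6],"angular":[0,0,18]}
    - {"hand":0.6,"offset":[0,0,6],"angular":[0,0,28]}
    - {"hand":0.6,"offset":[0,0,6],"angular":[0,0,38]}
    - {"hand":0.6,"offset":[0,0,6],"angular":[0,0,48]}
    - {"hand":0.6,"offset":[0,0,6],"angular":[0,0,58]}

```text
time: 7.02
tool_pos: [0.4865, 0.104, 0.1998]
tcp_rot: [-3.101, -0.503, -0.005]
wrist_force: [-0.1, 0.4, -0.4]
width: 0.6
```

Call:
drive_tool:
  deltas:
    - {"hand":0.6,"offset":[0,0,0],"angular":[0,0,10]}
    - {"hand":0.6,"offset":[0,0,0],"angular":[0,0,20]}
    - {"hand":0.6,"offset":[0,0,0],"angular":[0,0,30]}
    - {"hand":0.6,"offset":[0,0,0],"angular":[0,0,40]}
    - {"hand":0.6,"offset":[0,0,0],"angular":[0,0,50]}
    - {"hand":0.6,"offset":[0,0,0],"angular":[0,0,60]}
    - {"hand":0.6,"offset":[0,0,0],"angular":[0,0,70]}
    - {"hand":0.6,"offset":[0,0,0],"angular":[0,0,80]}

```text
time: 8.02
tool_pos: [0.4866, 0.104, 0.1997]
tcp_rot: [2.051, 2.378, 0.004]
wrist_force: [0.3, -0.2, 0.1]
width: 0.598
```

Call:
drive_tool:
  deltas:
    - {"hand":0.6,"offset":[0,0,0],"angular":[0,0,10]}
    - {"hand":0.6,"offset":[0,0,0],"angular":[0,0,20]}
    - {"hand":0.6,"offset":[0,0,0],"angular":[0,0,30]}
    - {"hand":0.6,"offset":[0,0,0],"angular":[0,0,40]}
    - {"hand":0.6,"offset":[0,0,0],"angular":[0,0,50]}
    - {"hand":0.6,"offset":[0,0,0],"angular":[0,0,60]}
    - {"hand":0.6,"offset":[0,0,0],"angular":[0,0,67]}
    - {"hand":0.6,"offset":[0,0,0],"angular":[0,0,67]}

```text
time: 9.02
tool_pos: [0.4864, 0.104, 0.1995]
tcp_rot: [0.41, 3.112, 0.001]
wrist_force: [-0.1, -0.3, 0.2]
width: 0.604
```

```bash
python3 -c "
from h import *
rep()
c=bot.read_camera('wrist');cv2.imwrite('pics/w2.png',c['frame'][50:350,100:430])
print(proj(c,[.4848,.1035,.17]))"
```

```text
9.03 [0.4864 0.104  0.1995] yaw 75.0 q6 -65.8 [-0.1 -0.3  0.2] [-0.033  0.021 -0.009]
[[252.6047222  219.70169253]]
```

View pics/w2.png

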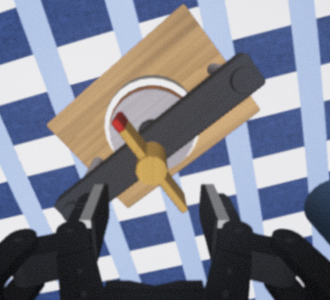

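The hub at (251,218) matches the predicted position. The red tip is at (219,172) and the wing axis is at about 22° modulo 180°, so the way down is clear. Second stroke.

Call:
drive_tool:
  deltas:
    - {"hand":0.6,"offset":[-0.1,0,-3],"angular":[0,0,0]}
    - {"hand":0.6,"offset":[-0.1,0,-5],"angular":[0,0,0]}
    - {"hand":0.6,"offset":[-0.1,0,-6.1],"angular":[0,0,0]}
    - {"hand":0.6,"offset":[-0.1,0,-6.1],"angular":[0,0,-8]}
    - {"hand":0.6,"offset":[-0.1,0,-6.1],"angular":[0,0,-16]}
    - {"hand":0.6,"offset":[-0.1,0,-6.1],"angular":[0,0,-24]}
    - {"hand":0.6,"offset":[-0.1,0,-6.1],"angular":[0,0,-31]}
    - {"hand":0.6,"offset":[-0.1,0,-6.1],"angular":[0,0,-38]}

```text
time: 10.07
tool_pos: [0.4854, 0.1032, 0.1378]
tcp_rot: [1.407, 2.807, -0.0]
wrist_force: [1.2, -2.6, -2.4]
width: 0.603
```

Call:
drive_tool:
  deltas:
    - {"hand":0.6,"offset":[0,0,0],"angular":[0,0,-7]}
    - {"hand":0.6,"offset":[0,0,0],"angular":[0,0,-14]}
    - {"hand":0.6,"offset":[0,0,0],"angular":[0,0,-21]}
    - {"hand":0.6,"offset":[0,0,0],"angular":[0,0,-28]}
    - {"hand":0.6,"offset":[0,0,0],"angular":[0,0,-35]}
    - {"hand":0.6,"offset":[0,0,0],"angular":[0,0,-42]}
    - {"hand":0.6,"offset":[0,0,0],"angular":[0,0,-49]}

```text
time: 10.95
tool_pos: [0.4845, 0.1026, 0.1374]
tcp_rot: [2.444, 1.971, -0.002]
wrist_force: [-1.0, -3.3, -1.1]
width: 0.602
```

```bash
python3 -c "
from h import *
rep()"
```

```text
10.95 [0.4845 0.1026 0.1374] yaw -12.3 q6 21.5 [-1.  -3.3 -1.1] [-0.62   0.032  0.083]
```

Call:
drive_tool:
  deltas:
    - {"hand":0.6,"offset":[0,0.05,0],"angular":[0,0,-6]}
    - {"hand":0.6,"offset":[0,0.05,0],"angular":[0,0,-12]}
    - {"hand":0.6,"offset":[0,0.05,0],"angular":[0,0,-18]}

```text
time: 11.32
tool_pos: [0.4841, 0.1032, 0.1372]
tcp_rot: [2.723, 1.565, -0.003]
wrist_force: [-1.4, -4.1, -1.3]
width: 0.601
```

```bash
python3 -c "
from h import *
rep()"
```

```text
11.32 [0.4841 0.1032 0.1372] yaw -30.3 q6 39.5 [-1.4 -4.1 -1.3] [-0.598  0.215  0.043]
```

Call:
drive_tool:
  deltas:
    - {"hand":0.6,"offset":[0,0,0],"angular":[0,0,-6]}
    - {"hand":0.6,"offset":[0,0,0],"angular":[0,0,-12]}
    - {"hand":0.6,"offset":[0,0,0],"angular":[0,0,-18]}

```text
time: 11.7
tool_pos: [0.4836, 0.1034, 0.137]
tcp_rot: [2.934, 1.12, -0.004]
wrist_force: [-1.7, -2.4, -1.0]
width: 0.601
```

```bash
python3 -c "
from h import *
rep()"
```

```text
11.7 [0.4836 0.1034 0.137 ] yaw -48.3 q6 57.5 [-1.7 -2.4 -1. ] [-0.413  0.351  0.102]
```

Call:
drive_tool:
  deltas:
    - {"hand":0.6,"offset":[0.1,0,0.1],"angular":[0,0,-6]}
    - {"hand":0.6,"offset":[0.1,0,0.1],"angular":[0,0,-12]}
    - {"hand":0.6,"offset":[0.1,0,0.1],"angular":[0,0,-18]}

```text
time: 12.08
tool_pos: [0.4839, 0.1037, 0.1376]
tcp_rot: [3.074, 0.647, -0.006]
wrist_force: [-3.0, -0.9, -2.7]
width: 0.597
```

```bash
python3 -c "
from h import *
rep()"
```

```text
12.07 [0.4839 0.1037 0.1376] yaw -66.2 q6 75.5 [-3.  -0.9 -2.7] [-0.29   0.535  0.106]
```

Call:
drive_tool:
  deltas:
    - {"hand":0.6,"offset":[0,0,0],"angular":[0,0,-6]}
    - {"hand":0.6,"offset":[0,0,0],"angular":[0,0,-12]}
    - {"hand":0.6,"offset":[0,0,0],"angular":[0,0,-18]}

```text
time: 12.45
tool_pos: [0.4842, 0.104, 0.1377]
tcp_rot: [3.137, 0.158, -0.005]
wrist_force: [-3.7, -0.6, -1.8]
width: 0.598
```

```bash
python3 -c "
from h import *
rep()"
```

```text
12.45 [0.4842 0.104  0.1377] yaw -84.2 q6 93.5 [-3.7 -0.6 -1.8] [-0.137  0.36   0.109]
```

Call:
drive_tool:
  deltas:
    - {"hand":0.6,"offset":[0,0,0],"angular":[0,0,-6]}
    - {"hand":0.6,"offset":[0,0,0],"angular":[0,0,-12]}
    - {"hand":0.6,"offset":[0,0,0],"angular":[0,0,-18]}

```text
time: 12.82
tool_pos: [0.4848, 0.1041, 0.138]
tcp_rot: [3.123, -0.334, -0.003]
wrist_force: [-2.5, 0.5, -3.3]
width: 0.603
```

```bash
python3 -c "
from h import *
rep()"
```

```text
12.82 [0.4848 0.1041 0.138 ] yaw -102.2 q6 111.5 [-2.5  0.5 -3.3] [-0.034  0.206  0.118]
```

Call:
drive_tool:
  deltas:
    - {"hand":0.6,"offset":[0,0,0],"angular":[0,0,-6]}
    - {"hand":0.6,"offset":[0,0,0],"angular":[0,0,-12]}
    - {"hand":0.6,"offset":[0,0,0],"angular":[0,0,-18]}

```text
time: 13.2
tool_pos: [0.4853, 0.1039, 0.1382]
tcp_rot: [3.032, -0.819, -0.0]
wrist_force: [-1.3, -1.7, -3.3]
width: 0.6
```

```bash
python3 -c "
from h import *
rep()"
```

```text
13.2 [0.4853 0.1039 0.1382] yaw -120.2 q6 129.5 [-1.3 -1.7 -3.3] [-0.173  0.117  0.087]
```

Call:
drive_tool:
  deltas:
    - {"hand":0.6,"offset":[0,0,0],"angular":[0,0,-5]}
    - {"hand":0.6,"offset":[0,0,0],"angular":[0,0,-10]}

```text
time: 13.45
tool_pos: [0.4855, 0.1036, 0.1382]
tcp_rot: [2.951, -1.074, 0.001]
wrist_force: [0.3, -0.6, -3.8]
width: 0.6
```

```bash
python3 -c "
from h import *
rep()"
```

```text
13.45 [0.4855 0.1036 0.1382] yaw -130.1 q6 139.3 [ 0.3 -0.6 -3.8] [-0.044 -0.048  2.286]
```

The moment about z jumped from 0.09 to 2.3 N m with almost no net force, which points to the firm stop. I back off, lift, and check both the wing and the press.

Call:
drive_tool:
  deltas:
    - {"hand":0.6,"offset":[0,0,0],"angular":[0,0,6]}
    - {"hand":0.6,"offset":[0,0,0],"angular":[0,0,12]}
    - {"hand":0.6,"offset":[0,0,3],"angular":[0,0,12]}
    - {"hand":0.6,"offset":[0,0,6],"angular":[0,0,12]}
    - {"hand":0.6,"offset":[-1,0,10],"angular":[0,0,22]}
    - {"hand":0.6,"offset":[-2,2,14],"angular":[0,0,32]}
    - {"hand":0.6,"offset":[-2,2,14],"angular":[0,0,42]}
    - {"hand":0.6,"offset":[-2,2,14],"angular":[0,0,52]}

```text
time: 14.45
tool_pos: [0.4663, 0.1247, 0.2802]
tcp_rot: [-3.123, -0.337, -0.006]
wrist_force: [0.1, -0.1, 0.2]
width: 0.6
```

```bash
python3 - <<'E'
from h import *
rep()
c=bot.read_camera('scene');f=c["frame"];g=cv2.imread("pics/scene0.png")
k=lambda a:cv2.resize(a[125:220,225:305],None,fx=5,fy=5,interpolation=cv2.INTER_CUBIC)
cv2.imwrite('pics/z4.png',np.hstack([k(g),k(f)]))
# shift of the base's near corner region and of bar's near end
G,F=[cv2.cvtColor(a,cv2.COLOR_BGR2GRAY) for a in(g,f)]
for n,(x,y,w,h) in dict(basenear=(224,200,60,17),baseright=(275,160,20,25),barnear=(242,178,18,30),ref=(300,190,60,60)).items():
    t=G[y:y+h,x:x+w];r=cv2.matchTemplate(cv2.resize(F,None,fx=8,fy=8,interpolation=cv2.INTER_CUBIC)[(y-4)*8:(y+h+4)*8,(x-4)*8:(x+w+4)*8],cv2.resize(t,None,fx=8,fy=8,interpolation=cv2.INTER_CUBIC),cv2.TM_CCOEFF_NORMED)
    _,m,_,l=cv2.minMaxLoc(r);print(n,m,np.array(l)/8-4)
E
```

```text
14.45 [0.4663 0.1247 0.2802] yaw -77.7 q6 89.7 [ 0.1 -0.1  0.2] [ 0.045  0.089 -0.026]
basenear 0.9932770133018494 [-0.125  0.   ]
baseright 0.9891346096992493 [0.125 0.   ]
barnear 0.9879005551338196 [-0.25  -0.125]
ref 0.9991550445556641 [0. 0.]
```

View pics/z4.png

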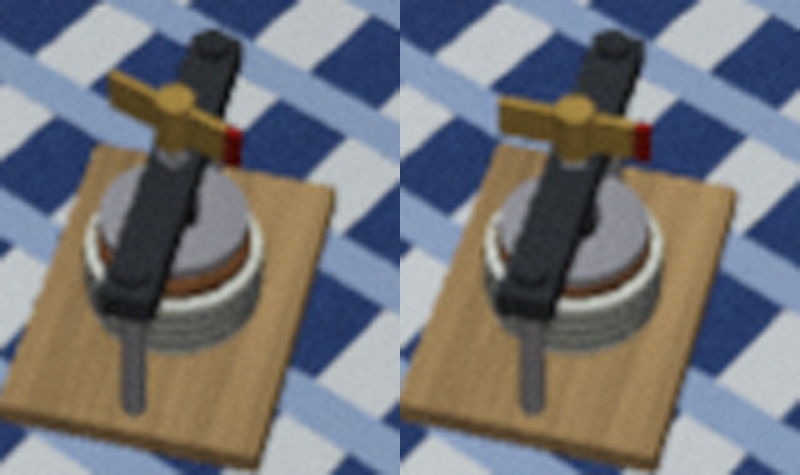

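The press shows no real shift (under 0.25 px) and the plate has come down. One gentle stroke from the current gap should confirm the stop.

Call:
drive_tool:
  deltas:
    - {"hand":0.6,"offset":[1,-1,-3],"angular":[0,0,0]}
    - {"hand":0.6,"offset":[1.9,-2.1,-7],"angular":[0,0,0]}
    - {"hand":0.6,"offset":[1.9,-2.1,-10],"angular":[0,0,0]}
    - {"hand":0.6,"offset":[1.9,-2.1,-12.5],"angular":[0,0,0]}
    - {"hand":0.6,"offset":[1.9,-2.1,-14.2],"angular":[0,0,0]}
    - {"hand":0.6,"offset":[1.9,-2.1,-14.2],"angular":[0,0,-8]}
    - {"hand":0.6,"offset":[1.9,-2.1,-14.2],"angular":[0,0,-16]}
    - {"hand":0.6,"offset":[1.9,-2.1,-14.2],"angular":[0,0,-24]}

```text
time: 15.5
tool_pos: [0.4852, 0.1033, 0.1369]
tcp_rot: [-3.123, 0.338, -0.002]
wrist_force: [-0.7, -0.1, 0.4]
width: 0.599
```

```bash
python3 -c "
from h import *
rep()"
```

```text
15.5 [0.4852 0.1033 0.1369] yaw -102.4 q6 111.5 [-0.7 -0.1  0.4] [-0.049  0.001 -0.028]
```

Call:
drive_tool:
  deltas:
    - {"hand":0.6,"offset":[0,0,0],"angular":[0,0,-8]}
    - {"hand":0.6,"offset":[0,0,0],"angular":[0,0,-16]}
    - {"hand":0.6,"offset":[0,0,0],"angular":[0,0,-20]}
    - {"hand":0.6,"offset":[0,0,0],"angular":[0,0,-22]}

```text
time: 16.0
tool_pos: [0.4851, 0.1033, 0.1369]
tcp_rot: [-3.003, 0.922, -0.002]
wrist_force: [0.5, -0.1, 0.0]
width: 0.602
```

```bash
python3 -c "
from h import *
rep()"
```

```text
16.0 [0.4851 0.1033 0.1369] yaw -124.1 q6 133.3 [ 0.5 -0.1  0. ] [-0.022 -0.036  0.016]
```

Call:
drive_tool:
  deltas:
    - {"hand":0.6,"offset":[0,0,0],"angular":[0,0,-1]}
    - {"hand":0.6,"offset":[0,0,0],"angular":[0,0,-2]}
    - {"hand":0.6,"offset":[0,0,0],"angular":[0,0,-2.5]}

```text
time: 16.38
tool_pos: [0.4845, 0.1032, 0.1363]
tcp_rot: [-2.983, 0.984, -0.0]
wrist_force: [-0.1, 0.3, -0.1]
width: 0.598
```

```bash
python3 -c "
from h import *
rep()"
```

```text
16.38 [0.4845 0.1032 0.1363] yaw -126.5 q6 135.7 [-0.1  0.3 -0.1] [ 0.058  0.013 -0.04 ]
```

Call:
drive_tool:
  deltas:
    - {"hand":0.6,"offset":[0,0,0.1],"angular":[0,0,-1]}
    - {"hand":0.6,"offset":[0,0,0.1],"angular":[0,0,-2]}

```text
time: 16.62
tool_pos: [0.4843, 0.1031, 0.1366]
tcp_rot: [2.966, -1.035, -0.0]
wrist_force: [2.6, 1.1, -6.1]
width: 0.602
```

```bash
python3 -c "
from h import *
rep()"
```

```text
16.62 [0.4843 0.1031 0.1366] yaw -128.5 q6 137.6 [ 2.6  1.1 -6.1] [ 0.109 -0.4    0.964]
```

Call:
drive_tool:
  deltas:
    - {"hand":0.6,"offset":[0,0,0],"angular":[0,0,-1]}
    - {"hand":0.6,"offset":[0,0,0],"angular":[0,0,-1]}

```text
time: 16.88
tool_pos: [0.4843, 0.1031, 0.1366]
tcp_rot: [2.957, -1.059, -0.0]
wrist_force: [2.9, 1.9, -9.0]
width: 0.597
```

```bash
python3 -c "
from h import *
rep()"
```

```text
16.88 [0.4843 0.1031 0.1366] yaw -129.4 q6 138.6 [ 2.9  1.9 -9. ] [ 0.16  -0.577  1.504]
```

From contact near -127° the moment climbs steeply, to about 1.5 N m within 2.5°, against a running friction of 0.09. That is the firm stop. I retract clear.

Call:
drive_tool:
  deltas:
    - {"hand":0.6,"offset":[0,0,0],"angular":[0,0,8]}
    - {"hand":0.6,"offset":[0,0,0],"angular":[0,0,16]}
    - {"hand":0.6,"offset":[0,0,3],"angular":[0,0,20]}
    - {"hand":0.6,"offset":[0,0,7],"angular":[0,0,20]}
    - {"hand":0.6,"offset":[0,2,12],"angular":[0,0,28]}
    - {"hand":0.6,"offset":[-1,7,15],"angular":[0,0,36]}
    - {"hand":0.6,"offset":[-2,12,16],"angular":[0,0,44]}
    - {"hand":0.6,"offset":[-3,17,16],"angular":[0,0,52]}

```text
time: 17.88
tool_pos: [0.4548, 0.2749, 0.3006]
tcp_rot: [-3.12, -0.344, -0.006]
wrist_force: [0.6, 1.0, -0.5]
width: 0.606
```

Call:
drive_tool:
  deltas:
    - {"hand":0.6,"offset":[-1,5,0],"angular":[0,0,0]}
    - {"hand":0.6,"offset":[-2,8,0],"angular":[0,0,0]}
    - {"hand":0.6,"offset":[-2,8,0],"angular":[0,0,0]}
    - {"hand":0.6,"offset":[-2,8,0],"angular":[0,0,0]}

```text
time: 18.38
tool_pos: [0.4346, 0.3527, 0.2978]
tcp_rot: [3.123, 0.341, 0.0]
wrist_force: [0.6, 0.0, -0.5]
width: 0.6
```

```bash
python3 - <<'E'
from h import *
rep()
c=bot.read_camera('scene');s=bot.read_camera('side')
k=lambda a,x,y:cv2.resize(a[y:y+95,x:x+80],None,fx=5,fy=5,interpolation=cv2.INTER_CUBIC)
cv2.imwrite('pics/z5.png',np.hstack([k(c["frame"],225,125),k(s["frame"],185,155)]))
for n,fr,boxes in(("scene",c["frame"],dict(basenear=(224,200,60,17),barnear=(242,178,18,30),mug=(335,140,45,50),jar=(175,280,45,55),mill=(120,235,40,55))),("side",s["frame"],dict(base=(190,215,80,25),barnear=(238,200,16,25)))):
    G,F=[cv2.resize(cv2.cvtColor(a,cv2.COLOR_BGR2GRAY),None,fx=8,fy=8,interpolation=cv2.INTER_CUBIC) for a in(cv2.imread(f"pics/{n}0.png"),fr)]
    for b,(x,y,w,h) in boxes.items():
        r=cv2.matchTemplate(F[(y-4)*8:(y+h+4)*8,(x-4)*8:(x+w+4)*8],G[y*8:(y+h)*8,x*8:(x+w)*8],cv2.TM_CCOEFF_NORMED)
        _,m,_,l=cv2.minMaxLoc(r);print(n,b,round(m,3),np.array(l)/8-4)
E
```

```text
18.38 [0.4346 0.3527 0.2978] yaw -77.6 q6 114.1 [ 0.6  0.  -0.5] [-0.033  0.027 -0.032]
scene basenear 0.993 [-0.125  0.   ]
scene barnear 0.989 [-0.25  -0.125]
scene mug 0.999 [0. 0.]
scene jar 0.999 [0. 0.]
scene mill 0.999 [0. 0.]
side base 0.999 [0. 0.]
side barnear 0.998 [-0.125  0.125]
```

View pics/z5.png

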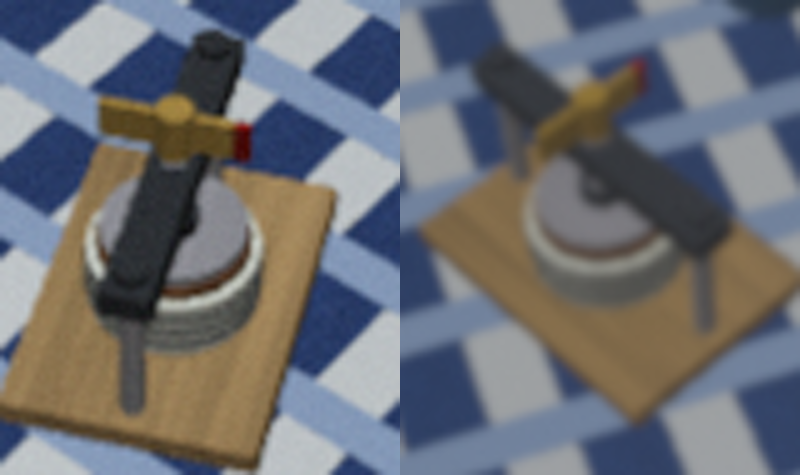

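The screw has stayed where it was left, the plate is down on the lid, and the press and bystanders have not moved. Handing in.

```bash
python3 -c "
from h import *
print(bot.finish_job())"
```

```text
the job is handed in; nothing more can be done
None
```

The wing screw is home against its firm stop, with the steel plate down on the wooden lid. I handed the job in at about 18.4 s of the 72 s allowed.

- **Strokes:** I used two long clockwise strokes with both fingertips pushing the wings, about 340° in all. A third gentle stroke checked the stop.
- **Stop:** The moment jumped from a running 0.1 N m to 2.3 N m. On the check stroke it rose again at the same angle, to 1.5 N m within about 2.5°.
- **Press and bystanders:** In the last images the press was within 0.25 px of its start position (roughly half a millimetre). The mug, jar and mill showed no shift.
- **Arm:** It finished clear at a height of about 0.30 m, touching nothing.
- **Not measured:** I judged the plate on the lid from the pictures and the stop, because the cameras are too coarse to measure the screw's final height.

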